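Kit the lens cells for the next objective

ROBOT

A 6-joint arm with a two-finger parallel gripper is mounted at the origin on the work surface. World frame = base frame: x ahead of the robot, y to its left, z up, the work surface at z = 0. Lengths are in m, angles in rad, forces in N, time in s.
With the tool pointing down it reaches from about 0.35 to 0.975 m from the base axis. Payload 4.9 kg.
Tool frame: the origin (TCP) lies on the mounting face of the last link; the fingertips stand 173 mm ahead of it and the grasp point (between the pads) lies 155 mm ahead of it (tcp_to_grasp is the distance from the TCP to the grasp point, in m); z points along the fingers, y is the line along which they close (so a half turn about z gives the same grasp; the last joint's range is limited). The gripper opens to 85 mm and grips with 20 to 120 N. Pads are 22 mm wide; open, the fingers measure 114 mm over their backs; the gripper's body (76 mm by 85 mm) begins 54 mm behind the grasp point. The pads swing forward as they close: fully open they stand 13 mm farther back than shut.
Start: joints at [-1.448, 0.053, 1.613, -0, 1.476, -0.119], TCP at [0.15, -0.607, 0.405] pointing down, gripper open.
Joint ranges: [-3.01, 3.01], [-1.01, 2.22], [0.06, 2.58], [-1.02, 4.17], [0.09, 2.62], [-3.14, 3.14]. Speed limits (rad/s): [2.57, 2.57, 3.14, 3.14, 3.14, 3.14].

INTERFACE

Orientations are given as a rotation vector (axis times angle).
In Python, from station import get_obs, get_image, calibration, finish_job, tcp_to_grasp gives the robot as it stands. The module is installed in compiled form; this text tells all that it offers.
- The arm moves only by the tool arm_command, never from a script. Its argument "plan" is a list that holds one entry, the list of rows, each a list of 6 numbers: the shift along the tool's x, y, z in cm, then the turn, a rotation vector about the tool's x, y, z in rad. A call has 1 to 12 rows; each row is the pose to reach, as a shift and turn from the pose commanded when the call began, along the tool's axes at that moment; what a row does not reach only later rows make up. A row lasts 1/12 s, in which the tool goes at most 41.7 mm and 7.16 degrees, less where a joint would pass 70% of its speed; a pose out of reach is approached as far as the arm can. A call with a gripper value outside its range is refused whole. "gripper" is the closure, from -1 (fully open) to 1 (shut), set as the call begins (left out, the last holds). The fingers move at their own pace and stop on an object; "force" is the grip in N (left out, the last holds). Time passes only in rows, so rows that repeat a pose let the fingers close. It gives the time, the measured TCP pose, the force, the opening and the grip force at its end, in the units of the state.
- get_obs(): the state, without advancing time (a new reading comes with each control period).
- get_image(name): name is "scene" or "top" or "wrist"; returns (picture, depth): 480x640x3 uint8, blue, green, red; 480x640 float32, m along the optical axis (not along the pixel's ray), 0 where there is no reading.
- calibration(name): a dict with "fx", "fy", "cx", "cy" (pixels), "dist" ([k1, k2, p1, p2, k3] as OpenCV has them; the pictures are not rectified), "pose" (4x4, takes a point from camera to world coordinates). Camera axes: x right, y up, looking along -z (the intrinsics and any distortion apply to the point x, -y, -z); pixel columns grow to the right and rows downward; lengths in m; the calibration is good to about 2 mm. A picture is of the moment at which its call begins: read the wrist's pose just before it. calibration takes no time and is no camera call; for the wrist camera it gives the pose at the moment of the call.
- finish_job(): hands the job in; it is judged then, once.
The state is a dict: "t": time; "q": joint angles; "dq": joint speeds; "effort": joint torques, N m; "tool_pos": TCP position; "tool_rot": TCP orientation; "contact_force": force on the tool from outside, world axes, zero at the start; "wrist_torque": the same for the moment, N m; "opening": finger opening in m; "grip_force": force on a finger pad.
Only numpy, scipy, OpenCV 4.12 (cv2) and the standard library are available. Lean on these libraries where they do the work, as an engineer would, in place of code of your own. Each camera call takes 0.05 s, during which the arm holds its last target. There are 200 camera calls.

TASK

Make up the lens kit: move the blue, yellow, green and white topped lens cells from the mat into the kit tray, each standing upright in the middle of the round pad of its own colour. They are glass, so keep them upright and set them down gently, never dropping them. Leave the red-topped rejects standing where they are.

Things in the scene. Friction and masses are not known exactly. Their poses are not given: they have to be found in the camera images.
- cell_blue_center (a point): Lens cell to be kitted: upright black cylinder, 50 mm diameter, 46 mm tall, about 140 g, with a BLUE top (the top 14 mm and the top rim are blue) round a dark lens. Starts upright on the 2 mm thick blue-grey mat. The point is its centre, half-way up (23 mm above its underside); z is its axis, up.
- cell_yellow_center (a point): Lens cell to be kitted: upright black cylinder, 44 mm diameter, 54 mm tall, about 130 g, with a YELLOW top (the top 14 mm and the top rim are yellow) round a dark lens. Starts upright on the 2 mm thick blue-grey mat. The point is its centre, half-way up (27 mm above its underside); z is its axis, up.
- cell_green_center (a point): Lens cell to be kitted: upright black cylinder, 40 mm diameter, 48 mm tall, about 110 g, with a GREEN top (the top 14 mm and the top rim are green) round a dark lens. Starts upright on the 2 mm thick blue-grey mat. The point is its centre, half-way up (24 mm above its underside); z is its axis, up.
- cell_white_center (a point): Lens cell to be kitted: upright black cylinder, 46 mm diameter, 50 mm tall, about 120 g, with a WHITE top (the top 14 mm and the top rim are white) round a dark lens. Starts upright on the 2 mm thick blue-grey mat. The point is its centre, half-way up (25 mm above its underside); z is its axis, up.
- reject_wide_center (a point): Rejected lens cell, to be left alone: the same black cylinder, 50 mm diameter, 46 mm tall, but with a RED top. Stands upright on the mat among the others. The point is its centre, half-way up (23 mm above its underside); z is its axis, up. A small amber bottle (28 mm diameter, 58 mm tall, not listed) stands among the cells; all stand at least 80 mm apart, centre to centre.
- reject_tall_center (a point): Rejected lens cell, to be left alone: the same black cylinder, 44 mm diameter, 54 mm tall, but with a RED top. Stands upright on the mat among the others. The point is its centre, half-way up (27 mm above its underside); z is its axis, up.
- pad_blue_top (a point): Fixed BLUE round pad, 76 mm diameter, in one of four pockets of the kit tray; place for the blue cell. The point is the middle of its upper face, on which the cell stands, 7 mm above the table; z up, x and y along the tray's sides. Tray: fixed dark grey square, 218 mm, rim 10 mm and ribs 8 mm above the table.
- pad_yellow_top (a point): Fixed YELLOW round pad, 76 mm diameter, in one of four pockets of the kit tray; place for the yellow cell. The point is the middle of its upper face, on which the cell stands, 7 mm above the table; z up, x and y along the tray's sides. Pads are 106 mm apart, centre to centre, in two rows of two; which is in which pocket varies.
- pad_green_top (a point): Fixed GREEN round pad, 76 mm diameter, in one of four pockets of the kit tray; place for the green cell. The point is the middle of its upper face, on which the cell stands, 7 mm above the table; z up, x and y along the tray's sides. The tray may lie to the left or the right of the robot, the mat on the other side.
- pad_white_top (a point): Fixed WHITE round pad, 76 mm diameter, in one of four pockets of the kit tray; place for the white cell. The point is the middle of its upper face, on which the cell stands, 7 mm above the table; z up, x and y along the tray's sides.

How it is judged:
By the outcome, as a careful person would: the job done as asked, in the order asked, and still so for the second after the job is handed in, with the robot touching nothing.
It also fails if it takes over 138 s, if anything falls off the work surface, if the arm or the gripper's body presses on something with over 40 N, if the wrist force passes 120 N, or if a joint passes its speed limit or range.

## Working session

There is one attempt and no reset: what is moved stays moved. The work goes in short steps, Python scripts to look and compute and a tool call to move; the robot and the scene stay as the last step left them, time stands still between calls to the robot, and variables do not carry over. Pictures are saved under pics/ and viewed, at most 14 in all, crops included, and the job is handed in when it is done.

Besides the shell and the picture viewer there is one more tool, called by a JSON object that holds its "fn" and its "kwargs", one argument or row to a line. arm_command: Moves the arm, as the interface text tells. Its arguments: {"type":"object","properties":{"plan":{"type":"array"},"gripper":{"type":"number"},"force":{"type":"number"}},"required":["plan"]}

```bash
mkdir -p pics; python3 - <<'E'
from station import *
import cv2
o=get_obs(); print(o, tcp_to_grasp)
for n in ("top","scene"):
    p,d=get_image(n); cv2.imwrite(f"pics/{n}0.png",p)
    c=calibration(n); print(n,c)
E
```

```text
{'t': 0.0, 'q': array([-1.44803289e+00,  5.33693966e-02,  1.61426672e+00,  2.95517949e-06,
        1.47599636e+00, -1.19016301e-01]), 'dq': array([-7.31275459e-05,  5.41633002e-05,  1.38442560e-03, -5.32148696e-04,
       -6.41514330e-04,  2.34974614e-03]), 'effort': array([ 2.53020364e-03, -3.93685126e+01, -3.70171380e+01,  7.01623003e-05,
        7.13919828e-03,  9.15727270e-06]), 'tool_pos': array([ 0.14960321, -0.6065641 ,  0.40347117]), 'tool_rot': array([-3.11663953e+00, -3.78615904e-01,  1.38158827e-06]), 'contact_force': array([ 0.4592353 ,  1.14199169, -0.33831719]), 'wrist_torque': array([-0.01161814,  0.02191733,  0.01615154]), 'grip_force': 0.0, 'opening': 0.0854255686884821} 0.1547
top {'fx': 566.0332072367095, 'fy': 566.0332072367095, 'cx': 315.61360485960404, 'cy': 249.2886333197715, 'dist': array([-0.17999322,  0.        ,  0.        ,  0.        ,  0.        ]), 'pose': array([[ 0.08134457,  0.96894585, -0.23351017,  0.34709776],
       [-0.99668473,  0.07945963, -0.01748449, -0.02218342],
       [ 0.00161311,  0.23415829,  0.97219715,  0.97626706],
       [ 0.        ,  0.        ,  0.        ,  1.        ]])}
scene {'fx': 477.99450935029705, 'fy': 477.99450935029705, 'cx': 324.90606613168825, 'cy': 233.51322319566987, 'dist': array([-0.1279635,  0.       ,  0.       ,  0.       ,  0.       ]), 'pose': array([[ 0.59662266, -0.64445272,  0.47824899,  0.95934131],
       [ 0.8025023 ,  0.48326249, -0.34992489, -0.31569208],
       [-0.00560975,  0.59256903,  0.80550014,  0.74439886],
       [ 0.        ,  0.        ,  0.        ,  1.        ]])}
```

View pics/top0.png

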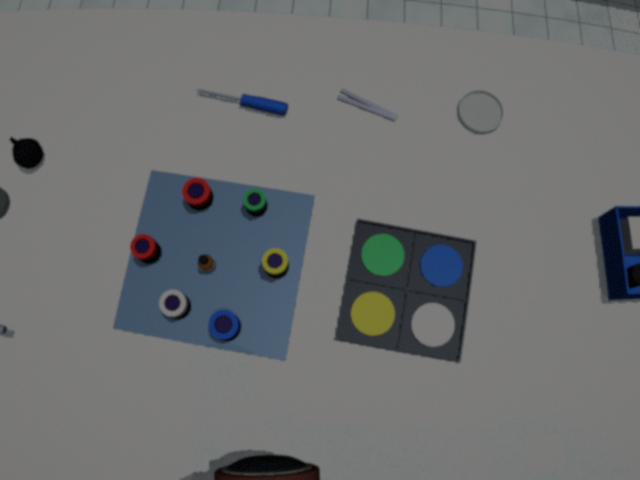

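View pics/scene0.png

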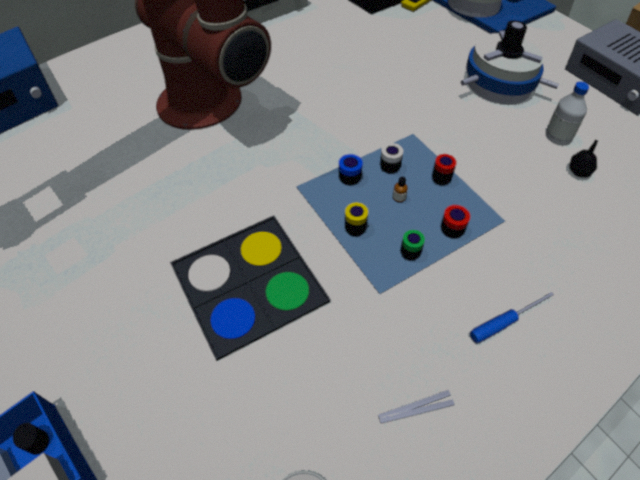

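The top view shows the mat on the left, image left being +y. Cells: blue (224,325), yellow (275,262), green (255,200), white (174,303). Rejects are at (197,192) and (144,248), the bottle at (205,262). Pads: green (383,255), blue (442,265), yellow (373,314), white (433,325). The scene view agrees with this layout.

```bash
cat > h.py <<'E'
import numpy as np, cv2
from scipy.optimize import fsolve
from scipy.spatial.transform import Rotation as Ro
from station import *
DIM=dict(blue=(.025,.046),yellow=(.022,.054),green=(.020,.048),white=(.023,.050))
def proj(P,c):
    M=c["pose"]; p=(np.asarray(P,float)-M[:3,3])@M[:3,:3]; p=p*[1,-1,-1]
    K=np.array([[c["fx"],0,c["cx"]],[0,c["fy"],c["cy"]],[0,0,1]])
    return cv2.projectPoints(p.reshape(-1,1,3),np.zeros(3),np.zeros(3),K,c["dist"])[0].reshape(-1,2)
def unproj(uv,z,c):
    return fsolve(lambda xy: proj([[*xy,z]],c)[0]-uv,c["pose"][:2,3]-c["pose"][:2,2]*.9)
def hullc(p):
    m=cv2.moments(cv2.convexHull(p.astype(np.float32))); return np.array([m["m10"],m["m01"]])/m["m00"],m["m00"]
def mask(img,col):
    h,s,v=cv2.split(cv2.cvtColor(img,cv2.COLOR_BGR2HSV))
    if col=="white": return ((s<60)&(v>95)).astype(np.uint8)
    lo,hi=dict(blue=(105,130),yellow=(20,35),green=(45,85),red=(0,8))[col]
    return ((h>=lo)&(h<=hi)&(s>150)&(v>50)).astype(np.uint8)
def locate(img,c,col,guess,r,ztop,zbot):
    """centre xy of a coloured round body, by matching the hull of the blob with that of its model"""
    t=np.linspace(0,2*np.pi,60)
    model=lambda xy: hullc(proj(np.array([[xy[0]+r*np.cos(a),xy[1]+r*np.sin(a),z] for z in (ztop,zbot) for a in t]),c))
    g=proj([[*guess,ztop]],c)[0]
    m0,A=model(guess); w=np.sqrt(A/np.pi)*1.7+4
    m=mask(img,col); roi=np.zeros_like(m); cv2.circle(roi,tuple(int(x) for x in m0),int(w),1,-1)
    n,l,st,_=cv2.connectedComponentsWithStats(m*roi)
    k=1+np.argmax(st[1:,4]); ys,xs=np.nonzero(l==k)
    o,Ao=hullc(np.c_[xs,ys])
    xy=fsolve(lambda q: model(q)[0]-o,guess)
    return xy,Ao/model(xy)[1]
def cell(img,c,col,guess,zb=.002):
    r,h=DIM[col]; return locate(img,c,col,guess,r,zb+h,zb+h-.014)
E
python3 - <<'E'
from h import *
p=cv2.imread("pics/top0.png"); c=calibration("top")
for col,uv in dict(blue=(224,325),yellow=(275,262),green=(255,200),white=(174,303)).items():
    print("cell",col,*cell(p,c,col,unproj(uv,.05,c)))
P=[]
for col,uv in dict(blue=(442,265),yellow=(373,314),green=(383,255),white=(433,325)).items():
    P.append(locate(p,c,col,unproj(uv,.007,c),.038,.007,.007)); print("pad",col,*P[-1])
print(np.mean([q[0] for q in P],0))
for n,uv in dict(rejw=(197,192),rejt=(144,248),bot=(205,262)).items(): print(n,unproj(uv,.05,c))
w=calibration("wrist"); T=np.eye(4);o=get_obs();T[:3,:3]=Ro.from_rotvec(o["tool_rot"]).as_matrix();T[:3,3]=o["tool_pos"]
print(np.linalg.inv(T)@w["pose"],w["fx"]);print(T)
E
```

```text
cell blue [0.4313101  0.13634671] 0.9330373446938564
cell yellow [0.5427618  0.06126366] 0.8033497008632638
cell green [0.65067255 0.10816504] 0.7549852494112217
cell white [0.46048037 0.22773627] 0.8937222921057518
pad blue [ 0.56911059 -0.22780437] 0.9834496512780594
pad yellow [ 0.47509522 -0.11114205] 0.888514585717384
pad green [ 0.58154161 -0.12104218] 0.8179620102740567
pad white [ 0.4639749  -0.21692526] 0.953977550447497
[ 0.52243058 -0.16922846]
rejw [0.65501891 0.20880981]
rejt [0.54781672 0.28758702]
bot [0.53237424 0.17849369]
[[ 3.84407424e-04  9.62814077e-01  2.70164589e-01  6.80742522e-02]
 [ 9.99999893e-01 -3.01091321e-04 -3.49832748e-04  1.47577813e-03]
 [-2.55479682e-04  2.70164695e-01 -9.62814090e-01  3.04940256e-02]
 [ 0.00000000e+00  0.00000000e+00  0.00000000e+00  1.00000000e+00]] 420.79218032107366
[[ 9.70913915e-01  2.39428754e-01 -2.03933749e-04  1.49623571e-01]
 [ 2.39428718e-01 -9.70912206e-01  1.83765113e-03 -6.06582447e-01]
 [ 2.41984754e-04 -1.83302865e-03 -9.99998291e-01  4.03582567e-01]
 [ 0.00000000e+00  0.00000000e+00  0.00000000e+00  1.00000000e+00]]
```

{"fn": "arm_command", "kwargs": {
  "plan": [
    [[2,-1.5,0,0,0,0.02],[5,-3.7,0,0,0,0.04],[8.5,-6.2,0,0,0,0.06],[12,-8.8,0,0,0,0.08],[15.5,-11.3,0,0,0,0.1],[19,-13.9,0,0,0,0.12],[22.5,-16.4,0,0,0,0.14],[26,-19,0,0,0,0.16],[29.5,-21.5,0,0,0,0.18],[33,-24,0,0,0,0.2],[36,-26.5,0,0,0,0.22],[37.7,-27.5,0,0,0,0.242]]
  ],
  "gripper": -0.8
}}

```text
t: 1.1
tool_pos: [0.4509, -0.2466, 0.4043]
tool_rot: [-3.141, -0.001, 0.0]
contact_force: [0.3, 0.9, 0.2]
opening: 0.0771
grip_force: 0.0
```

{"fn": "arm_command", "kwargs": {
  "plan": [
    [[-0.1,-2,0,0,0,0],[-0.3,-5.5,0,0,0,0],[-0.5,-9.5,0,0,0,0],[-0.7,-13.5,0.5,0,0,0],[-0.9,-17.5,1,0,0,0],[-1.1,-21.5,1.5,0,0,0],[-1.3,-25.5,2,0,0,0],[-1.5,-29.5,2.5,0,0,0],[-1.7,-33,3,0,0,0],[-1.9,-36,3.5,0,0,0],[-2,-38,4,0,0,0],[-2,-38.3,4,0,0,0]]
  ]
}}

```text
t: 2.1
tool_pos: [0.4289, 0.136, 0.363]
tool_rot: [-3.141, -0.007, 0.005]
contact_force: [-0.3, -0.2, -0.1]
opening: 0.0766
grip_force: 0.0
```

```bash
cat >> h.py <<'E'
def look(name):
    c=calibration("wrist"); p,d=get_image("wrist"); cv2.imwrite(f"pics/{name}.png",p); return p,c
def to(xy,z):
    """needed shift in tool axes, cm, from the measured pose"""
    o=get_obs(); R=Ro.from_rotvec(o["tool_rot"]).as_matrix()
    return np.round(R.T@(np.array([*xy,z])-o["tool_pos"])*100,2)
E
python3 - <<'E'
from h import *
p,c=look("w1"); q=cell(p,c,"blue",(.431,.136)); print(q, to(q[0],.002+.028+.155), get_obs()["tool_pos"])
p,d=get_image("wrist")
uv=proj([[*q[0],.048]],c)[0].astype(int); print(uv,d[uv[1]-3:uv[1]+4:3,uv[0]-20:uv[0]+21:10])
E
```

```text
(array([0.43208193, 0.13418002]), 0.9521939637268633) [ 0.32  0.08 17.86] [0.42925309 0.1350289  0.36360701]
[319 207] [[0.2906561  0.2903865  0.2896163  0.2904219  0.29192466]
 [0.28990078 0.2916947  0.289846   0.29079604 0.29091847]
 [0.291047   0.28986645 0.29064864 0.2901687  0.2907527 ]]
```

View pics/w1.png

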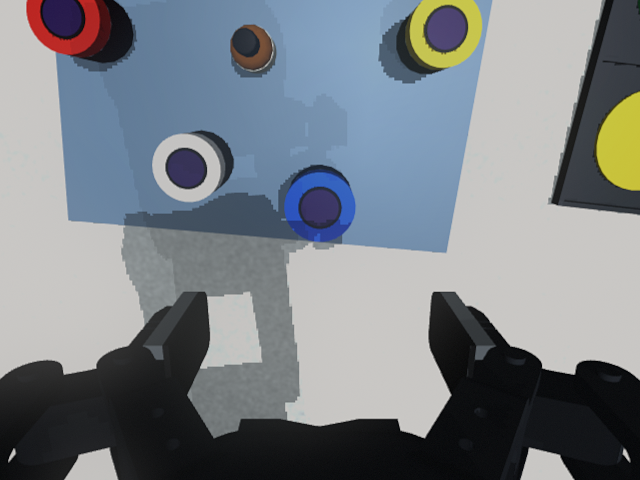

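The wrist view shows blue at (319,207), centred between the fingers in y, with white at (188,168). Descending on blue.

{"fn": "arm_command", "kwargs": {
  "plan": [
    [[0.1,0.05,1,0,0,0],[0.3,0.1,3,0,0,0],[0.3,0.1,5.5,0,0,0],[0.3,0.1,8,0,0,0],[0.3,0.1,10.5,0,0,0],[0.3,0.1,12.5,0,0,0],[0.3,0.1,14.5,0,0,0],[0.3,0.1,16,0,0,0],[0.3,0.1,17,0,0,0],[0.3,0.1,17.7,0,0,0],[0.3,0.1,18,0,0,0],[0.3,0.1,18,0,0,0]]
  ]
}}

```text
t: 3.2
tool_pos: [0.433, 0.132, 0.1845]
tool_rot: [3.141, -0.002, -0.001]
contact_force: [0.1, 0.0, -0.8]
opening: 0.0772
grip_force: 0.0
```

{"fn": "arm_command", "kwargs": {
  "plan": [
    [[0,0,0,0,0,0],[0,0,0,0,0,0],[0,0,0,0,0,0],[0,0,0,0,0,0],[0,0,0,0,0,0],[0,0,0,0,0,0],[0,0,0,0,0,0],[0,0,0,0,0,0]]
  ],
  "gripper": 0.3,
  "force": 30
}}

```text
t: 3.87
tool_pos: [0.4337, 0.1327, 0.1861]
tool_rot: [-3.141, 0.0, -0.004]
contact_force: [-1.3, 1.4, 4.8]
opening: 0.0495
grip_force: 31.7
```

{"fn": "arm_command", "kwargs": {
  "plan": [
    [[0,0,-0.3,0,0,0],[0,0,-0.9,0,0,0],[0,0,-2,0,0,0],[0,0,-3.5,0,0,0],[0,0,-5,0,0,0],[0,0,-6.5,0,0,0],[0,0,-8,0,0,0],[0,0,-9,0,0,0],[0,0,-9.7,0,0,0],[0,0,-10,0,0,0],[0,0,-10,0,0,0]]
  ]
}}

```text
t: 4.78
tool_pos: [0.433, 0.1325, 0.2853]
tool_rot: [-3.141, 0.0, -0.002]
contact_force: [0.8, 0.2, -1.4]
opening: 0.0497
grip_force: 31.4
```

```bash
python3 - <<'E'
from h import *
p,c=look("w2"); o=get_obs(); print(o["tool_pos"],o["tool_rot"],o["opening"],o["grip_force"])
z=o["tool_pos"][2]-.155-.0255+.0
for dz in (-.005,0,.005):
    q=cell(p,c,"blue",(.432,.134),z+dz); print(q, to(q[0],o["tool_pos"][2]))
E
```

```text
[0.43276227 0.13243764 0.28449037] [ 3.14151140e+00 -3.49207261e-04 -4.89572322e-04] 0.0491683349756077 31.4483642578125
(array([0.43052652, 0.13089778]), 0.9865710173458057) [-0.22  0.15  0.  ]
(array([0.43359422, 0.13089863]), 0.9026521445064648) [ 0.08  0.15 -0.  ]
(array([0.43666327, 0.13089949]), 0.8224492816673943) [ 0.39  0.15 -0.  ]
```

View pics/w2.png

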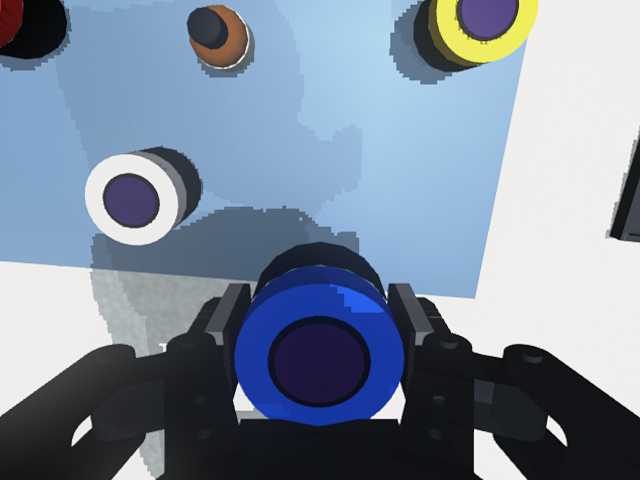

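Blue is held upright at (320,350), centred between the pads. Moving to a viewpoint above the tray to measure the pads.

{"fn": "arm_command", "kwargs": {
  "plan": [
    [[0,0.5,-0.3,0,0,0],[0.2,2,-1,0,0,0],[0.4,4.5,-2,0,0,0],[0.7,8,-3.5,0,0,0],[1,11.5,-5,0,0,0],[1.3,15,-6.5,0,0,0],[1.6,18.5,-8,0,0,0],[1.8,22,-9,0,0,0],[2,25.5,-9.7,0,0,0],[2.2,28,-10,0,0,0],[2.2,29.7,-10,0,0,0],[2.2,30.2,-10,0,0,0]]
  ]
}}

```text
t: 5.83
tool_pos: [0.4545, -0.1721, 0.3842]
tool_rot: [3.141, -0.006, -0.002]
contact_force: [0.1, 0.1, -2.5]
opening: 0.0494
grip_force: 31.8
```

```bash
python3 - <<'E'
from h import *
p,c=look("w3"); o=get_obs(); print(o["tool_pos"],o["tool_rot"],o["opening"],o["grip_force"])
zb=o["tool_pos"][2]-.1835
q=cell(p,c,"blue",o["tool_pos"][:2]+[0,-.0015],zb); print("held",q,q[0]-o["tool_pos"][:2])
for col,g in dict(blue=(.569,-.228),yellow=(.475,-.111),green=(.5815,-.121),white=(.464,-.217)).items():
    try: print(col,*locate(p,c,col,g,.038,.007,.007))
    except Exception as e: print(col,e)
E
```

```text
[ 0.45449025 -0.17151491  0.38389286] [-3.14130953e+00  5.04235810e-03  2.72009170e-03] 0.049101518866644316 31.75330638885498
held (array([ 0.45304649, -0.17377484]), 0.9390130360573687) [-0.00144376 -0.00225993]
blue [ 0.56835669 -0.23027768] 0.9513920078622382
yellow [ 0.47569114 -0.11378378] 0.9803341723434996
green [ 0.58804491 -0.10978987] 0.15941433718000625
white [ 0.47111509 -0.21386559] 2.6185808801460344
```

View pics/w3.png

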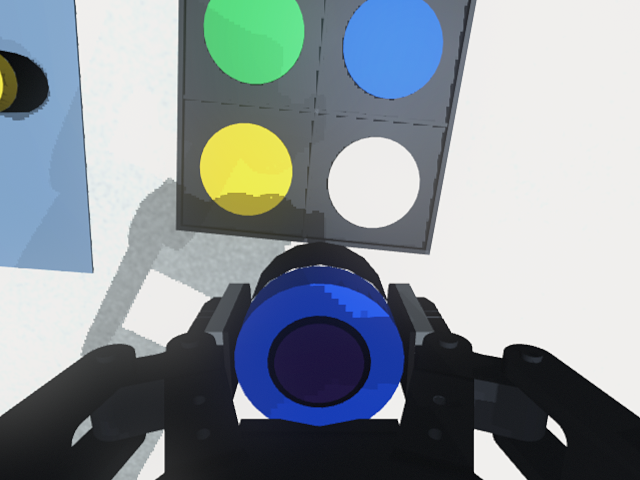

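The wrist view shows all four pads: yellow (246,170), blue (393,45), white (375,182), green (254,35). They match the top estimate to about 2 mm. Carrying blue over its pad.

{"fn": "arm_command", "kwargs": {
  "plan": [
    [[0.7,0.4,0.3,0,0,0],[2.3,1.1,1.5,0,0,0],[4.3,2.1,3.5,0,0,0],[6.5,3.2,6,0,0,0],[8.5,4.2,8.5,0,0,0],[10,5,11,0,0,0],[11,5.4,13.5,0,0,0],[11.5,5.6,15.5,0,0,0],[11.5,5.6,17,0,0,0],[11.5,5.6,18,0,0,0],[11.5,5.6,18.3,0,0,0],[11.5,5.6,18.3,0,0,0]]
  ]
}}

```text
t: 6.88
tool_pos: [0.5696, -0.2245, 0.2005]
tool_rot: [-3.14, -0.001, 0.003]
contact_force: [-0.2, 0.7, -2.3]
opening: 0.0491
grip_force: 31.8
```

{"fn": "arm_command", "kwargs": {
  "plan": [
    [[0,0,0.2,0,0,0],[0,0,0.4,0,0,0],[0,0,0.6,0,0,0],[0,0,0.75,0,0,0],[0,0,0.85,0,0,0],[0,0,0.9,0,0,0],[0,0,0.9,0,0,0],[0,0,0.9,0,0,0]]
  ]
}}

```text
t: 7.55
tool_pos: [0.5698, -0.2256, 0.1927]
tool_rot: [3.142, -0.001, 0.0]
contact_force: [-1.0, -0.7, -1.5]
opening: 0.049
grip_force: 31.8
```

{"fn": "arm_command", "kwargs": {
  "plan": [
    [[0,0.1,0,0,0,0],[0,0.2,0.05,0,0,0],[0,0.2,0.1,0,0,0],[0,0.2,0.15,0,0,0],[0,0.2,0.2,0,0,0],[0,0.2,0.2,0,0,0],[0,0.2,0.2,0,0,0],[0,0.2,0.2,0,0,0]]
  ]
}}

```text
t: 8.22
tool_pos: [0.5699, -0.2276, 0.1912]
tool_rot: [3.141, -0.0, -0.0]
contact_force: [-2.4, 0.2, 3.3]
opening: 0.0492
grip_force: 32.1
```

```bash
python3 - <<'E'
from h import *
F=[];P=[]
for i in range(6):
    get_image("top"); o=get_obs(); F.append(o["contact_force"]);P.append(o["tool_pos"])
print(np.mean(F,0),np.mean(P,0),np.std(P,0))
E
```

```text
[-3.82775568  0.17027941  5.222307  ] [ 0.56989773 -0.22765115  0.19118089] [7.09426014e-06 9.69292480e-06 6.23279193e-06]
```

Contact is made at about 7 N. Releasing.

{"fn": "arm_command", "kwargs": {
  "plan": [
    [[0,0,0,0,0,0],[0,0,0,0,0,0],[0,0,0,0,0,0],[0,0,0,0,0,0],[0,0,0,0,0,0],[0,0,0,0,0,0]]
  ],
  "gripper": -0.8
}}

```text
t: 9.02
tool_pos: [0.5699, -0.2275, 0.1905]
tool_rot: [-3.142, 0.0, -0.0]
contact_force: [-0.6, -0.4, -0.2]
opening: 0.077
grip_force: 0.0
```

{"fn": "arm_command", "kwargs": {
  "plan": [
    [[0,0,-0.5,0,0,0],[0,0,-1.5,0,0,0],[0,0,-3.5,0,0,0],[0,0,-6,0,0,0],[0,0,-9,0,0,0],[0,0,-12,0,0,0],[0,0,-15,0,0,0],[0,0,-17,0,0,0],[0,0,-17,0,0,0]]
  ]
}}

```text
t: 9.77
tool_pos: [0.5711, -0.2281, 0.3688]
tool_rot: [3.136, -0.0, 0.017]
contact_force: [0.8, 0.4, 0.6]
opening: 0.0766
grip_force: 0.0
```

```bash
python3 - <<'E'
from h import *
p,c=look("w4"); o=get_obs(); print(o["tool_pos"],o["opening"])
print("placed",cell(p,c,"blue",(.569,-.229),.007))
p,_=get_image("top"); c=calibration("top"); print("top",cell(p,c,"yellow",(.543,.061)))
cv2.imwrite("pics/top1.png",p)
E
```

```text
[ 0.57054508 -0.22789756  0.36555697] 0.07632534308389968
placed (array([ 0.57813931, -0.230005  ]), 1.6943157400089546)
top (array([0.54216218, 0.06090085]), 0.7910205123794788)
```

View pics/w4.png

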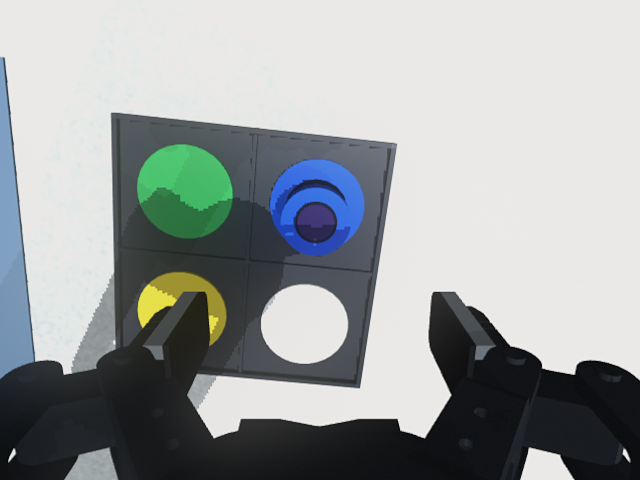

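Blue stands on its pad: lens at (316,222), pad about (317,207). The offset is what the cell's height would give, but I'll check it numerically. The green pad is at (185,190).

```bash
python3 - <<'E'
from h import *
p=cv2.imread("pics/w4.png"); c=calibration("wrist")
h,s,v=cv2.split(cv2.cvtColor(p,cv2.COLOR_BGR2HSV))
m=((v<110)&(h>118)&(h<150)).astype(np.uint8); m[:190]=0;m[250:]=0;m[:,:285]=0;m[:,345:]=0
n,l,st,ce=cv2.connectedComponentsWithStats(m); k=1+np.argmax(st[1:,4]); print(st[k],ce[k])
print("lens",unproj(ce[k],.053,c))
for col,g in dict(blue=(.5685,-.230),green=(.5815,-.123),white=(.4645,-.2185)).items(): print(col,locate(p,c,col,g,.038,.007,.007))
E
```

```text
[297 204  38  37 512] [315.4140625  228.87109375]
lens [ 0.56114632 -0.22741476]
blue (array([ 0.56598624, -0.2279399 ]), 0.9844287346323074)
green (array([ 0.5782058 , -0.12552797]), 0.9114205656924811)
white (array([ 0.46348642, -0.21741193]), 0.9985274641590888)
```

Blue is centred to about 1 mm. Next is yellow.

{"fn": "arm_command", "kwargs": {
  "plan": [
    [[-0.1,-1,0,0,0,0],[-0.3,-3.5,0,0,0,0],[-0.7,-7.5,0,0,0,0],[-1.1,-11.5,0,0,0,0],[-1.5,-15.5,0,0,0,0],[-1.9,-19.5,0,0,0,0],[-2.3,-23.5,0,0,0,0],[-2.6,-26.5,0,0,0,0],[-2.8,-28.5,0,0,0,0],[-2.8,-28.9,0,0,0,0],[-2.8,-28.9,0,0,0,0],[-2.8,-28.9,0,0,0,0]]
  ]
}}

```text
t: 10.87
tool_pos: [0.5415, 0.0614, 0.3593]
tool_rot: [3.141, 0.0, -0.004]
contact_force: [-0.1, -0.6, 1.5]
opening: 0.0773
grip_force: 0.0
```

```bash
python3 - <<'E'
from h import *
for i in range(3): p,c=look("w5")
q=cell(p,c,"yellow",(.5425,.059)); t=q[0]+[.0014,.0022]; o=get_obs(); print(q, t,to(t,.182), o["tool_pos"],o["tool_rot"])
print("green",cell(p,c,"green",(.6507,.106)))
E
```

```text
(array([0.54301066, 0.05952336]), 0.8365183942600698) [0.54441066 0.06172336] [ 0.26 -0.14 17.82] [0.54198714 0.06037474 0.36022499] [ 3.14135440e+00 -2.96887364e-03 -1.30263619e-03]
green (array([0.65652591, 0.11757381]), 0.2194181642687825)
```

{"fn": "arm_command", "kwargs": {
  "plan": [
    [[0.1,-0.05,1,0,0,0],[0.2,-0.1,3,0,0,0],[0.2,-0.1,5.5,0,0,0],[0.2,-0.1,8,0,0,0],[0.2,-0.1,10.5,0,0,0],[0.2,-0.1,12.5,0,0,0],[0.2,-0.1,14.2,0,0,0],[0.2,-0.1,15.6,0,0,0],[0.2,-0.1,16.6,0,0,0],[0.2,-0.1,17.2,0,0,0],[0.2,-0.1,17.4,0,0,0],[0.2,-0.1,17.4,0,0,0]]
  ]
}}

```text
t: 12.02
tool_pos: [0.544, 0.0622, 0.1865]
tool_rot: [-3.142, 0.001, 0.0]
contact_force: [-0.4, 0.0, 0.1]
opening: 0.0766
grip_force: 0.0
```

{"fn": "arm_command", "kwargs": {
  "plan": [
    [[0,0,0,0,0,0],[0,0,0,0,0,0],[0,0,0,0,0,0],[0,0,0,0,0,0],[0,0,0,0,0,0],[0,0,0,0,0,0],[0,0,0,0,0,0],[0,0,0,0,0,0],[0,0,0,0,0,0]]
  ],
  "gripper": 0.3,
  "force": 30
}}

```text
t: 12.77
tool_pos: [0.5446, 0.0624, 0.188]
tool_rot: [3.141, -0.0, 0.003]
contact_force: [-0.8, -0.6, 6.5]
opening: 0.0439
grip_force: 30.9
```

{"fn": "arm_command", "kwargs": {
  "plan": [
    [[0,0,-0.3,0,0,0],[0,0,-0.9,0,0,0],[0,0,-2,0,0,0],[0,0,-3.5,0,0,0],[0,0,-5,0,0,0],[0,0,-6.5,0,0,0],[0,0,-8,0,0,0],[0,0,-9,0,0,0],[0,0,-9.7,0,0,0],[0,0,-10,0,0,0],[0,0,-10,0,0,0]]
  ]
}}

```text
t: 13.68
tool_pos: [0.544, 0.0625, 0.2873]
tool_rot: [-3.142, 0.0, -0.002]
contact_force: [0.5, -0.3, -1.2]
opening: 0.0434
grip_force: 30.8
```

```bash
python3 - <<'E'
from h import *
for i in range(4): p,c=look("w6")
o=get_obs(); print(o["tool_pos"],o["opening"],o["grip_force"],o["contact_force"])
q=cell(p,c,"yellow",o["tool_pos"][:2],.102); print(q,q[0]-o["tool_pos"][:2])
E
```

```text
[0.54349756 0.06243235 0.28553277] 0.04342586525479685 30.765976309776306 [-0.55937606 -0.23498984 -1.79061413]
(array([0.54487156, 0.06089599]), 0.8778923521503951) [ 0.001374   -0.00153636]
```

{"fn": "arm_command", "kwargs": {
  "plan": [
    [[-0.2,0.5,0,0,0,0],[-0.6,1.5,0,0,0,0],[-1.5,4,0,0,0,0],[-2.8,7,0,0,0,0],[-4,10,0.7,0,0,0],[-5.2,13,2,0,0,0],[-6.1,15.5,3.5,0,0,0],[-6.7,17,5,0,0,0],[-6.85,17.4,6.5,0,0,0],[-6.85,17.4,7.7,0,0,0],[-6.85,17.4,8.2,0,0,0],[-6.85,17.4,8.2,0,0,0]]
  ]
}}

```text
t: 14.88
tool_pos: [0.4746, -0.1112, 0.2031]
tool_rot: [-3.14, 0.0, 0.005]
contact_force: [0.1, -0.2, -1.5]
opening: 0.0433
grip_force: 31.0
```

{"fn": "arm_command", "kwargs": {
  "plan": [
    [[0,0,0.2,0,0,0],[0,0,0.4,0,0,0],[0,0,0.6,0,0,0],[0,0,0.7,0,0,0],[0,0,0.8,0,0,0],[0,0,0.8,0,0,0],[0,0,0.8,0,0,0],[0,0,0.8,0,0,0]]
  ]
}}

```text
t: 15.55
tool_pos: [0.4754, -0.1115, 0.1968]
tool_rot: [3.142, -0.0, 0.0]
contact_force: [0.4, -0.1, -2.5]
opening: 0.0435
grip_force: 31.0
```

{"fn": "arm_command", "kwargs": {
  "plan": [
    [[0,0.05,0.05,0,0,0],[0,0.05,0.1,0,0,0],[0,0.05,0.15,0,0,0],[0,0.05,0.2,0,0,0],[0,0.05,0.25,0,0,0],[0,0.05,0.3,0,0,0],[0,0.05,0.3,0,0,0],[0,0.05,0.3,0,0,0]]
  ]
}}

```text
t: 16.22
tool_pos: [0.4753, -0.112, 0.1936]
tool_rot: [-3.141, 0.0, 0.0]
contact_force: [-0.4, 0.3, -1.7]
opening: 0.0432
grip_force: 31.0
```

```bash
cat > s.py <<'E'
from h import *
F=[]
for i in range(4): get_image("top"); o=get_obs(); F.append(o["contact_force"])
print(np.mean(F,0),o["tool_pos"])
E
python3 s.py
```

```text
[-0.03431593  0.41701006 -1.92631421] [ 0.47536646 -0.11203606  0.19370738]
```

{"fn": "arm_command", "kwargs": {
  "plan": [
    [[0,0,0.05,0,0,0],[0,0,0.1,0,0,0],[0,0,0.15,0,0,0],[0,0,0.15,0,0,0],[0,0,0.15,0,0,0],[0,0,0.15,0,0,0]]
  ]
}}

```text
t: 16.92
tool_pos: [0.4756, -0.1121, 0.193]
tool_rot: [-3.141, 0.0, 0.001]
contact_force: [-3.5, 1.6, 5.6]
opening: 0.0432
grip_force: 31.5
```

```bash
python3 s.py
```

```text
[-3.45176546  1.11761083  5.27773238] [ 0.47557495 -0.11209032  0.19302911]
```

In contact. Releasing and moving up, then over to green at (0.651, 0.108).

{"fn": "arm_command", "kwargs": {
  "plan": [
    [[0,0,0,0,0,0],[0,0,0,0,0,0],[0,0,0,0,0,0],[0,0,0,0,0,0],[0,0,0,0,0,0],[0,0,0,0,0,0]]
  ],
  "gripper": -0.8
}}

```text
t: 17.62
tool_pos: [0.4754, -0.112, 0.1921]
tool_rot: [-3.142, 0.0, 0.0]
contact_force: [-0.4, -0.3, 0.1]
opening: 0.0769
grip_force: 0.0
```

{"fn": "arm_command", "kwargs": {
  "plan": [
    [[0,0,-0.5,0,0,0],[0,0,-1.5,0,0,0],[0,0,-3.5,0,0,0],[0,0,-6,0,0,0],[0,0,-9,0,0,0],[0,0,-12,0,0,0],[0,0,-15,0,0,0],[0,0,-17,0,0,0],[0,0,-17,0,0,0],[0,0,-17,0,0,0]]
  ]
}}

```text
t: 18.45
tool_pos: [0.4756, -0.1121, 0.3648]
tool_rot: [3.14, -0.0, 0.007]
contact_force: [-1.2, 0.0, -1.1]
opening: 0.077
grip_force: 0.0
```

```bash
python3 - <<'E'
from h import *
for i in range(2): p,c=look("w7")
o=get_obs(); print(o["tool_pos"],o["tool_rot"])
for col,g in dict(green=(.5805,-.123),blue=(.5685,-.230),white=(.4635,-.218)).items(): print(col,locate(p,c,col,g,.038,.007,.007))
t,_=get_image("top"); cv2.imwrite("pics/top2.png",t); ct=calibration("top"); print(cell(t,ct,"green",(.6507,.108)))
cv2.imwrite("pics/w7b.png",np.vstack([p[100:400],cv2.resize(t[200:380,300:620],(640,360))[:300]]))
E
```

```text
[ 0.47495158 -0.11188012  0.36137507] [-3.14101798e+00  3.67272358e-04  2.14779670e-03]Traceback (most recent call last):
  File "<stdin>", line 4, in <module>
  File "h.py", line 27, in locate
    k=1+np.argmax(st[1:,4]); ys,xs=np.nonzero(l==k)
        ~~~~~~~~~^^^^^^^^^^
    return _wrapfunc(a, 'argmax', axis=axis, out=out, **kwds)
    return bound(*args, **kwds)
ValueError: attempt to get argmax of an empty sequence
```

```bash
sed -i 's/(s>150)&(v>50)/(s>(150 if col=="blue" else 90))\&(v>(50 if col=="blue" else 35))/' h.py; python3 - <<'E'
from h import *
p=cv2.imread("pics/w7.png"); c=calibration("wrist")
for col,g in dict(green=(.5805,-.123),yellow=(.476,-.114),white=(.4635,-.218)).items(): print(col,locate(p,c,col,g,.038,.007,.007))
t,_=get_image("top"); cv2.imwrite("pics/top2.png",t); ct=calibration("top"); print(cell(t,ct,"green",(.6507,.108)))
print(locate(t,ct,"green",(.5815,-.121),.038,.007,.007))
cv2.imwrite("pics/w7b.png",np.vstack([p[100:400],cv2.resize(t[200:380,300:620],(640,360))[:300]]))
E
```

```text
green (array([ 0.57967154, -0.12440445]), 0.9906012008984665)
yellow (array([ 0.4742459 , -0.11323197]), 1.0089253537556686)
white (array([ 0.48103344, -0.21416353]), 1.786048959141378)
(array([0.65124285, 0.10848872]), 0.9192206430952126)
(array([ 0.58269425, -0.10859043]), 0.08001706864102702)
```

View pics/w7b.png

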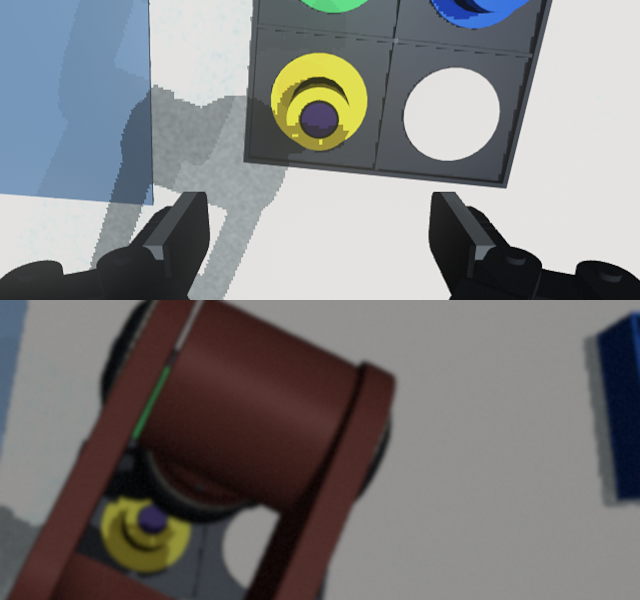

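Yellow stands upright on its pad: lens at (319,219) full-frame, pad at (319,201). Green next.

{"fn": "arm_command", "kwargs": {
  "plan": [
    [[0.7,-0.9,0,0,0,0],[2,-2.5,0,0,0,0],[4.3,-5.4,0,0,0,0],[6.7,-8.4,0,0,0,0],[9,-11.3,0,0,0,0],[11.3,-14.2,0,0,0,0],[13.6,-17.1,0,0,0,0],[15.5,-19.5,0,0,0,0],[16.8,-21.2,0,0,0,0],[17.5,-22,0,0,0,0],[17.5,-22,0,0,0,0],[17.5,-22,0,0,0,0]]
  ]
}}

```text
t: 19.6
tool_pos: [0.6502, 0.1081, 0.3609]
tool_rot: [3.141, 0.001, -0.004]
contact_force: [-0.4, -0.5, 0.0]
opening: 0.0768
grip_force: 0.0
```

```bash
python3 - <<'E'
from h import *
print("yellow lens",unproj((319,219),.061,calibration("wrist")) if 0 else "")
for i in range(3): p,c=look("w8")
q=cell(p,c,"green",(.650,.106)); t=q[0]+[.0008,.002]; o=get_obs(); print(q, t,to(t,.182), o["tool_pos"],o["tool_rot"])
E
```

```text
yellow lens 
(array([0.65060761, 0.10563267]), 0.9488940213002088) [0.65140761 0.10763267] [ 0.17 -0.08 18.  ] [0.64988218 0.10692156 0.36196261] [ 3.14132205e+00 -2.36467443e-03 -1.13418199e-03]
```

{"fn": "arm_command", "kwargs": {
  "plan": [
    [[0.1,-0.05,1,0,0,0],[0.15,-0.1,3,0,0,0],[0.15,-0.1,5.5,0,0,0],[0.15,-0.1,8,0,0,0],[0.15,-0.1,10.5,0,0,0],[0.15,-0.1,12.5,0,0,0],[0.15,-0.1,14.4,0,0,0],[0.15,-0.1,15.8,0,0,0],[0.15,-0.1,16.8,0,0,0],[0.15,-0.1,17.5,0,0,0],[0.15,-0.1,17.7,0,0,0],[0.15,-0.1,17.7,0,0,0]]
  ]
}}

```text
t: 20.75
tool_pos: [0.652, 0.1088, 0.1852]
tool_rot: [-3.142, 0.001, -0.0]
contact_force: [0.1, 0.0, 0.2]
opening: 0.0766
grip_force: 0.0
```

{"fn": "arm_command", "kwargs": {
  "plan": [
    [[0,0,0,0,0,0],[0,0,0,0,0,0],[0,0,0,0,0,0],[0,0,0,0,0,0],[0,0,0,0,0,0],[0,0,0,0,0,0],[0,0,0,0,0,0],[0,0,0,0,0,0],[0,0,0,0,0,0],[0,0,0,0,0,0]]
  ],
  "gripper": 0.35,
  "force": 30
}}

```text
t: 21.58
tool_pos: [0.6526, 0.109, 0.1866]
tool_rot: [-3.142, 0.0, -0.003]
contact_force: [-1.3, -1.2, 5.0]
opening: 0.0392
grip_force: 30.5
```

{"fn": "arm_command", "kwargs": {
  "plan": [
    [[0,0,-0.3,0,0,0],[0,0,-0.9,0,0,0],[0,0,-2,0,0,0],[0,0,-3.5,0,0,0],[0,0,-5,0,0,0],[0,0,-6.5,0,0,0],[0,0,-8,0,0,0],[0,0,-9,0,0,0],[0,0,-9.7,0,0,0],[0,0,-10,0,0,0],[0,0,-10,0,0,0]]
  ]
}}

```text
t: 22.5
tool_pos: [0.6521, 0.1089, 0.2862]
tool_rot: [-3.142, 0.0, -0.002]
contact_force: [-0.0, 0.0, -0.9]
opening: 0.0389
grip_force: 30.3
```

```bash
python3 - <<'E'
from h import *
for i in range(4): p,c=look("w9")
o=get_obs(); print(o["tool_pos"],o["opening"],o["grip_force"],o["contact_force"])
q=cell(p,c,"green",o["tool_pos"][:2],.101); print(q,q[0]-o["tool_pos"][:2])
E
```

```text
[0.65149351 0.10890505 0.28383171] 0.0396172891090319 30.350448489189148 [ 0.32018753  0.0985747  -1.3780423 ]
(array([0.6502704, 0.1072844]), 0.9458556160182284) [-0.00122311 -0.00162065]
```

{"fn": "arm_command", "kwargs": {
  "plan": [
    [[-0.2,0.5,0,0,0,0],[-0.6,1.8,0,0,0,0],[-1.4,4.5,0,0,0,0],[-2.4,8,0,0,0,0],[-3.5,11.5,0,0,0,0],[-4.6,15,0.8,0,0,0],[-5.6,18.5,2,0,0,0],[-6.5,21.3,3.7,0,0,0],[-7,22.8,5.5,0,0,0],[-7.05,23.2,7,0,0,0],[-7.05,23.2,8,0,0,0],[-7.05,23.2,8.3,0,0,0]]
  ]
}}

```text
t: 23.7
tool_pos: [0.5799, -0.1236, 0.1998]
tool_rot: [-3.14, 0.003, 0.006]
contact_force: [-1.2, 0.6, -2.1]
opening: 0.0388
grip_force: 30.5
```

{"fn": "arm_command", "kwargs": {
  "plan": [
    [[0,0,0,0,0,0],[0,0,0.2,0,0,0],[0,0,0.4,0,0,0],[0,0,0.5,0,0,0],[0,0,0.6,0,0,0],[0,0,0.6,0,0,0],[0,0,0.6,0,0,0],[0,0,0.6,0,0,0]]
  ]
}}

```text
t: 24.37
tool_pos: [0.5815, -0.123, 0.1964]
tool_rot: [3.141, 0.0, 0.0]
contact_force: [0.1, 0.2, -1.9]
opening: 0.0395
grip_force: 30.5
```

```bash
python3 s.py
```

```text
[ 0.09751197  0.09712721 -0.74910581] [ 0.58136032 -0.12306435  0.19625891]
```

{"fn": "arm_command", "kwargs": {
  "plan": [
    [[0,0,0.07,0,0,0],[0,0,0.14,0,0,0],[0,0,0.21,0,0,0],[0,0,0.27,0,0,0],[0,0,0.32,0,0,0],[0,0,0.36,0,0,0],[0,0,0.4,0,0,0],[0,0,0.4,0,0,0],[0,0,0.4,0,0,0]]
  ]
}}

```text
t: 25.32
tool_pos: [0.5814, -0.123, 0.1922]
tool_rot: [-3.142, 0.0, 0.0]
contact_force: [-0.2, -0.2, -0.8]
opening: 0.0392
grip_force: 30.5
```

```bash
python3 s.py
```

```text
[ 0.11340921 -0.48956663 -1.04650928] [ 0.58138924 -0.12304384  0.19225493]
```

{"fn": "arm_command", "kwargs": {
  "plan": [
    [[0,0,0.05,0,0,0],[0,0,0.1,0,0,0],[0,0,0.13,0,0,0],[0,0,0.13,0,0,0],[0,0,0.13,0,0,0],[0,0,0.13,0,0,0]]
  ]
}}

```text
t: 26.02
tool_pos: [0.5815, -0.1231, 0.1916]
tool_rot: [3.142, -0.0, -0.0]
contact_force: [-3.3, 1.2, 5.7]
opening: 0.0393
grip_force: 30.8
```

```bash
python3 s.py
```

```text
[-3.32156222  0.43727747  5.7945768 ] [ 0.58149989 -0.12307236  0.19162007]
```

In contact. Releasing.

{"fn": "arm_command", "kwargs": {
  "plan": [
    [[0,0,0,0,0,0],[0,0,0,0,0,0],[0,0,0,0,0,0],[0,0,0,0,0,0],[0,0,0,0,0,0],[0,0,0,0,0,0]]
  ],
  "gripper": -0.7
}}

```text
t: 26.72
tool_pos: [0.5813, -0.1231, 0.1908]
tool_rot: [-3.142, 0.0, 0.0]
contact_force: [0.2, 0.9, 0.4]
opening: 0.0728
grip_force: 0.0
```

{"fn": "arm_command", "kwargs": {
  "plan": [
    [[0,0,-0.5,0,0,0],[0,0,-1.5,0,0,0],[0,0,-3.5,0,0,0],[0,0,-6,0,0,0],[0,0,-9,0,0,0],[0,0,-12,0,0,0],[0,0,-15,0,0,0],[0,0,-17,0,0,0],[0,0,-17,0,0,0],[0,0,-17,0,0,0]]
  ]
}}

```text
t: 27.55
tool_pos: [0.5817, -0.1232, 0.3636]
tool_rot: [3.14, -0.0, 0.007]
contact_force: [0.5, 0.0, -0.2]
opening: 0.0726
grip_force: 0.0
```

```bash
python3 - <<'E'
from h import *
for i in range(3): p,c=look("w10")
o=get_obs(); print(o["tool_pos"],o["tool_rot"])
for col,g in dict(green=(.5805,-.123),white=(.4635,-.218)).items(): print(col,locate(p,c,col,g,.038,.007,.007))
E
```

```text
[ 0.58081023 -0.12287965  0.35901839] [-3.14057875e+00  3.63649016e-04  4.60407623e-03]
green (array([ 0.58102122, -0.12497715]), 1.004093008004389)
white (array([ 0.4615771 , -0.20267273]), 0.5015336460086396)
```

View pics/w10.png

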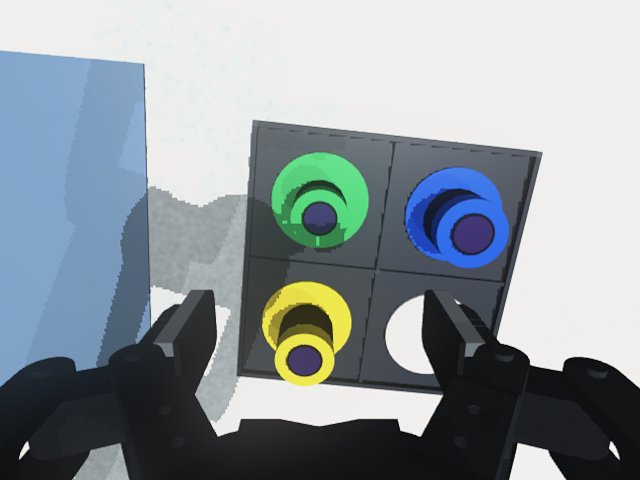

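Green (320,218), blue (472,234) and yellow (304,360) all stand upright on their pads. White next.

{"fn": "arm_command", "kwargs": {
  "plan": [
    [[-0.4,-1.2,0,0,0,0],[-1.3,-3.8,0,0,0,0],[-2.6,-7.5,0,0,0,0],[-3.9,-11.3,0,0,0,0],[-5.2,-15,0,0,0,0],[-6.5,-18.8,0,0,0,0],[-7.8,-22.6,0,0,0,0],[-9.1,-26.4,0,0,0,0],[-10.4,-30.2,0,0,0,0],[-11.3,-33,0,0,0,0],[-12,-34.8,0,0,0,0],[-12,-35,0,0,0,0]]
  ]
}}

```text
t: 28.7
tool_pos: [0.4592, 0.2299, 0.3594]
tool_rot: [-3.141, -0.007, 0.005]
contact_force: [1.0, 0.4, -0.3]
opening: 0.0725
grip_force: 0.0
```

```bash
python3 - <<'E'
from h import *
for i in range(4): p,c=look("w11")
q=cell(p,c,"white",(.4605,.226)); t=q[0]+[.0008,.002]; o=get_obs(); print(q, t,to(t,.183), o["tool_pos"],o["tool_rot"])
E
```

```text
(array([0.45901383, 0.2227316 ]), 0.9585649818446416) [0.45981383 0.2247316 ] [-0.14  0.16 17.72] [0.46138803 0.2264495  0.3601726 ] [ 3.14080910e+00 -1.11650629e-03 -1.74285289e-03]
```

{"fn": "arm_command", "kwargs": {
  "plan": [
    [[-0.1,0.05,1,0,0,0],[-0.1,0.1,3,0,0,0],[-0.1,0.1,5.5,0,0,0],[-0.1,0.1,8,0,0,0],[-0.1,0.1,10.5,0,0,0],[-0.1,0.1,12.5,0,0,0],[-0.1,0.1,14.4,0,0,0],[-0.1,0.1,15.8,0,0,0],[-0.1,0.1,16.8,0,0,0],[-0.1,0.1,17.3,0,0,0],[-0.1,0.1,17.5,0,0,0],[-0.1,0.1,17.5,0,0,0]]
  ]
}}

```text
t: 29.9
tool_pos: [0.4606, 0.2256, 0.1858]
tool_rot: [3.142, -0.001, -0.0]
contact_force: [-0.5, 0.7, 0.1]
opening: 0.0723
grip_force: 0.0
```

{"fn": "arm_command", "kwargs": {
  "plan": [
    [[0,0,0,0,0,0],[0,0,0,0,0,0],[0,0,0,0,0,0],[0,0,0,0,0,0],[0,0,0,0,0,0],[0,0,0,0,0,0],[0,0,0,0,0,0],[0,0,0,0,0,0],[0,0,0,0,0,0]]
  ],
  "gripper": 0.3,
  "force": 30
}}

```text
t: 30.65
tool_pos: [0.4611, 0.2262, 0.1872]
tool_rot: [-3.141, 0.0, -0.003]
contact_force: [-0.2, -0.5, 6.5]
opening: 0.0453
grip_force: 31.0
```

{"fn": "arm_command", "kwargs": {
  "plan": [
    [[0,0,-0.3,0,0,0],[0,0,-0.9,0,0,0],[0,0,-2,0,0,0],[0,0,-3.5,0,0,0],[0,0,-5,0,0,0],[0,0,-6.5,0,0,0],[0,0,-8,0,0,0],[0,0,-9,0,0,0],[0,0,-9.7,0,0,0],[0,0,-10,0,0,0],[0,0,-10,0,0,0]]
  ]
}}

```text
t: 31.57
tool_pos: [0.4605, 0.226, 0.2865]
tool_rot: [-3.141, 0.0, -0.002]
contact_force: [-0.3, -0.4, -1.9]
opening: 0.045
grip_force: 30.9
```

```bash
python3 - <<'E'
from h import *
for i in range(4): p,c=look("w12")
o=get_obs(); print(o["tool_pos"],o["opening"],o["grip_force"],o["contact_force"])
q=cell(p,c,"white",o["tool_pos"][:2],.101); print(q,q[0]-o["tool_pos"][:2])
E
```

```text
[0.46005991 0.2258253  0.28479024] 0.045525754194696344 30.854875445365906 [ 0.02585761  0.82105983 -1.25151191]
(array([0.45837779, 0.22416162]), 0.9692779999164142) [-0.00168213 -0.00166368]
```

View pics/w12.png

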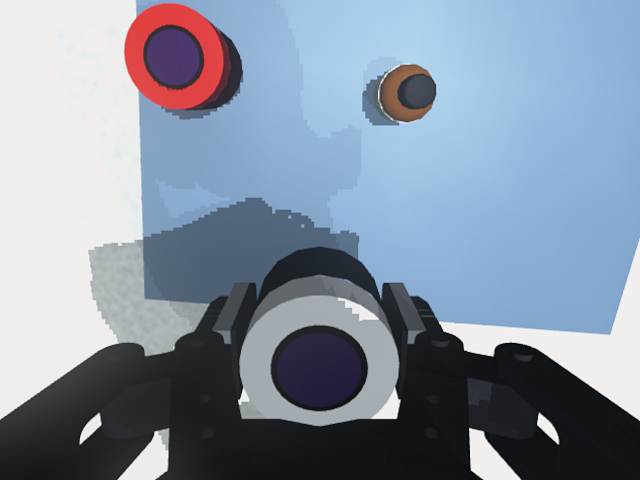

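White is held upright at (320,360). Carrying it at height over the mat and yellow.

{"fn": "arm_command", "kwargs": {
  "plan": [
    [[0,0.6,-0.3,0,0,0],[0,2.2,-0.8,0,0,0],[0.1,5.3,-1.5,0,0,0],[0.1,9,-2,0,0,0],[0.2,13,-2,0,0,0],[0.2,17,-2,0,0,0],[0.3,21,-2,0,0,0],[0.3,25,-2,0,0,0],[0.4,29,-2,0,0,0],[0.4,33,-2,0,0,0],[0.5,36.5,-2,0,0,0],[0.5,39.5,-2,0,0,0]]
  ]
}}

```text
t: 32.77
tool_pos: [0.4647, -0.1717, 0.3059]
tool_rot: [3.141, -0.003, -0.0]
contact_force: [-0.1, 0.6, -1.8]
opening: 0.0455
grip_force: 31.1
```

{"fn": "arm_command", "kwargs": {
  "plan": [
    [[0,2.5,0,0,0,0],[0,4,0.3,0,0,0],[0,4.6,1.5,0,0,0],[0,4.7,3.5,0,0,0],[0,4.7,5.5,0,0,0],[0,4.7,7.5,0,0,0],[0,4.7,9,0,0,0],[0,4.7,10,0,0,0],[0,4.7,10.3,0,0,0],[0,4.7,10.3,0,0,0],[0,4.7,10.3,0,0,0]]
  ]
}}

```text
t: 33.68
tool_pos: [0.4656, -0.216, 0.2034]
tool_rot: [3.141, 0.0, 0.001]
contact_force: [-0.4, 0.8, -0.5]
opening: 0.0455
grip_force: 31.1
```

```bash
python3 s.py
```

```text
[-0.13008838 -0.32792632 -0.29548973] [ 0.46582345 -0.21628278  0.20408835]
```

{"fn": "arm_command", "kwargs": {
  "plan": [
    [[0,0,0.2,0,0,0],[0,0,0.4,0,0,0],[0,0,0.6,0,0,0],[0,0,0.75,0,0,0],[0,0,0.85,0,0,0],[0,0,0.92,0,0,0],[0,0,0.98,0,0,0],[0,0,1.03,0,0,0],[0,0,1.07,0,0,0],[0,0,1.07,0,0,0],[0,0,1.07,0,0,0]]
  ]
}}

```text
t: 34.8
tool_pos: [0.4654, -0.2161, 0.1922]
tool_rot: [3.142, -0.0, 0.0]
contact_force: [0.6, -0.2, -1.6]
opening: 0.0453
grip_force: 31.1
```

```bash
python3 s.py
```

```text
[ 0.22163234 -0.40915216 -0.67411   ] [ 0.46538526 -0.21605578  0.19228596]
```

{"fn": "arm_command", "kwargs": {
  "plan": [
    [[0,0,0.04,0,0,0],[0,0,0.08,0,0,0],[0,0,0.1,0,0,0],[0,0,0.1,0,0,0],[0,0,0.1,0,0,0],[0,0,0.1,0,0,0]]
  ]
}}

```text
t: 35.5
tool_pos: [0.4655, -0.2161, 0.1922]
tool_rot: [-3.141, 0.0, 0.001]
contact_force: [-4.3, 2.5, 6.9]
opening: 0.045
grip_force: 31.5
```

```bash
python3 s.py
```

```text
[-3.50622865  1.83814711  7.06466882] [ 0.46552921 -0.21611423  0.19221312]
```

In contact. Releasing, rising, and drawing aside for a final check.

{"fn": "arm_command", "kwargs": {
  "plan": [
    [[0,0,0,0,0,0],[0,0,0,0,0,0],[0,0,0,0,0,0],[0,0,0,0,0,0],[0,0,0,0,0,0],[0,0,0,0,0,0]]
  ],
  "gripper": -0.7
}}

```text
t: 36.2
tool_pos: [0.4653, -0.216, 0.1911]
tool_rot: [-3.141, 0.0, 0.0]
contact_force: [-0.7, -0.6, 0.1]
opening: 0.0723
grip_force: 0.0
```

{"fn": "arm_command", "kwargs": {
  "plan": [
    [[0,0,-0.5,0,0,0],[0,0,-1.5,0,0,0],[0,0,-3.5,0,0,0],[0,0,-6,0,0,0],[0,0,-9,0,0,0],[0,0,-12,0,0,0],[0,0,-15,0,0,0],[0,0,-17,0,0,0],[0,0,-17,0,0,0],[0,0,-17,0,0,0]]
  ]
}}

```text
t: 37.03
tool_pos: [0.4656, -0.2162, 0.3636]
tool_rot: [3.139, -0.0, 0.006]
contact_force: [-0.0, 0.1, -0.3]
opening: 0.0727
grip_force: 0.0
```

{"fn": "arm_command", "kwargs": {
  "plan": [
    [[-0.5,1,0,0,0,0],[-1.5,4,0,0,0,0],[-2.5,8,0,0,0,0],[-3.5,12,0,0,0,0],[-5,16,0,0,0,0],[-7,19.5,0,0,0,0],[-9,23,0,0,0,0],[-11,26,0,0,0,0],[-13,29,0,0,0,0],[-14,31,0,0,0,0],[-14,31,0,0,0,0],[-14,31,0,0,0,0]]
  ]
}}

```text
t: 38.03
tool_pos: [0.3237, -0.5267, 0.3587]
tool_rot: [-3.138, 0.004, 0.003]
contact_force: [0.1, 0.6, -0.4]
opening: 0.0728
grip_force: 0.0
```

```bash
python3 - <<'E'
from h import *
t,_=get_image("top"); s,_=get_image("scene"); print(get_obs()["tool_pos"],get_obs()["t"])
cv2.imwrite("pics/fin.png",np.hstack([cv2.resize(t[200:380,330:490],(400,450)),cv2.resize(s[120:360,150:510],(400,267)).repeat(1,0) if 0 else cv2.copyMakeBorder(cv2.resize(s[120:370,150:520],(400,270)),0,180,0,0,0)]))
cv2.imwrite("pics/top3.png",t)
c=calibration("top")
T=dict(blue=(.5695,-.228),yellow=(.476,-.1115),green=(.581,-.123),white=(.4645,-.2165))
h,sa,v=cv2.split(cv2.cvtColor(t,cv2.COLOR_BGR2HSV))
for k,g in T.items():
    z=.007+DIM[k][1]; u=proj([[*g,z]],c)[0]
    # dark lens blob near the expected place
    m=np.zeros_like(v); cv2.circle(m,tuple(int(round(x)) for x in u),11,1,-1)
    gray=cv2.cvtColor(t,cv2.COLOR_BGR2GRAY)
    lens=((h>115)&(h<160)&(t.max(2)<130)&(m>0)).astype(np.uint8)
    n,l,st,ce=cv2.connectedComponentsWithStats(lens)
    if n>1:
        j=1+np.argmax(st[1:,4]); b=st[j]; ctr=b[:2]+(b[2:4]-1)/2; print(k,b,"expected",u.round(1),"err mm",(unproj(ce[j],z,c)-g)*1000)
E
```

```text
[ 0.32514224 -0.52538569  0.35951735] 38.1333
blue [439 253  16  16 187] expected [447.  259.4] err mm [-1.60942605  0.84514654]
yellow [369 303  14  14 149] expected [375.8 308.5] err mm [-1.5827873   0.16540788]
green [381 244  10  10  88] expected [385.8 247.6] err mm [-1.67264798  0.50223326]
white [430 313  17  18 230] expected [438.6 320.6] err mm [-1.42417433  0.77092626]
```

View pics/fin.png

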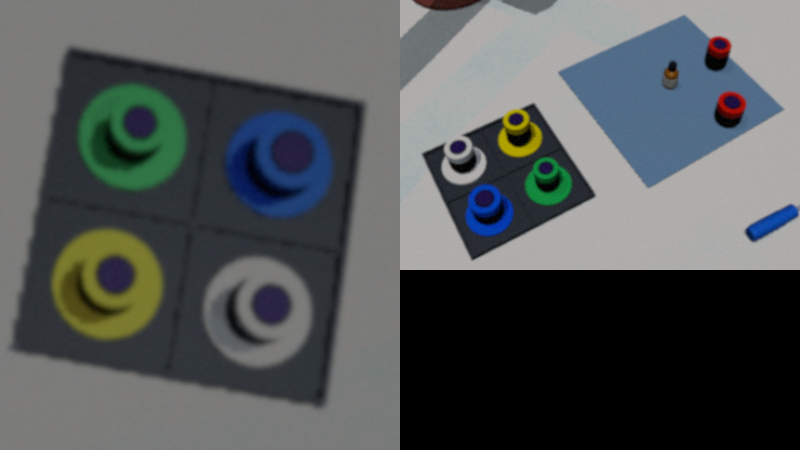

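View pics/top3.png

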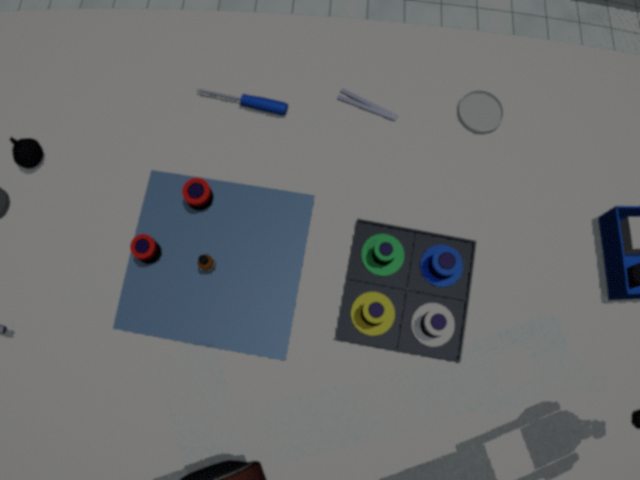

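All four cells stand upright on their own pads, with lenses at green (386,249), blue (447,261), yellow (376,310) and white (438,321). Each is within 2 mm of centre. The rejects and the bottle have not moved.

```bash
python3 -c "
from station import *
print(finish_job())"
```

```text
the job is handed in; nothing more can be done
None
```

The kit is made up and handed in: the blue, yellow, green and white cells stand upright on their own pads, placed in that order and within about 2 mm of centre, with the red rejects left where they stood.

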